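Square up two machined blocks in a corner jig and hold them for bonding

ROBOT

A 6-joint arm with a two-finger parallel gripper is mounted at the origin on a cart in front of the work surface, level with it; the furniture and walls round the work are solid. World frame = base frame: x ahead of the robot, y to its left, z up, the work surface at z = 0. Lengths are in m, angles in rad, forces in N, time in s.
With the tool pointing down it reaches from about 0.3 to 0.85 m from the base axis. Payload 4.2 kg.
Tool frame: the origin (TCP) lies between the finger pads; the fingertips stand 14 mm ahead of it and the grasp point (between the pads) lies 5 mm behind it; z points along the fingers, y is the line along which they close (so a half turn about z gives the same grasp; the last joint's range is limited). The gripper opens to 91 mm and grips with 3 to 60 N. Pads are 32 mm wide; open, the fingers measure 118 mm over their backs; the gripper's body (76 mm by 178 mm) begins 60 mm behind the grasp point.
Start: joints at [-1.229, 0.32, 1.565, -0, 1.257, -0.02], TCP at [0.204, -0.538, 0.228] pointing down, gripper open.
Joint ranges: [-3.11, 3.11], [-0.84, 2.01], [0.21, 2.61], [-1.34, 4.49], [0.05, 2.63], [-2.56, 2.56]. Speed limits (rad/s): [2.57, 2.57, 3.14, 3.14, 3.14, 3.14].

INTERFACE

Orientations are given as a unit quaternion [w, x, y, z].
In Python, from workcell import arm, viewer gives the robot as it stands.
- The arm moves only by the shell command python3 -m handwheel 'ROWS' [OPENING] [FORCE]. ROWS is text: rows parted by semicolons, each of 4 numbers parted by spaces: the shift along the tool's x, y, z in m, then the turn about the tool's z in rad. A call has 1 to 12 rows; each row shifts and turns the commanded pose from where the row before left it, along the tool's axes as they then stand; what a row does not reach is not made up. A row lasts 1/12 s, in which the tool goes at most 41.7 mm and 7.16 degrees, less where a joint would pass 70% of its speed; a pose out of reach is approached as far as the arm can. A call is refused whole if a number of a shift passes 0.0417 or a number of a turn 0.125, either way. A call with a gripper value outside its range is refused whole. OPENING is the opening, from -1 (shut) to 1 (fully open), set as the call begins (- or left out, the last holds). The fingers move at their own pace and stop on an object; FORCE is the grip in N (left out, the last holds). Time passes only in rows, so rows that do not move let the fingers close. It gives the time, the measured TCP pose, the force, the opening and the grip force at its end, in the units of the state.
- arm.observe(): the state, without advancing time (a new reading comes with each control period).
- viewer.grab_frame(name): name is "scene" or "top"; returns a dict with "frame" (400x640x3 uint8, blue, green, red), "fx", "fy", "cx", "cy" (pixels), "k1" (the pictures are not rectified: a ray, as slopes to the right and down, at radius r is drawn at 1 + k1 r^2 times it, then the intrinsics apply), "cam_to_world" (4x4, takes a point from camera to world coordinates). Camera axes: x right, y down, z forward; pixel columns grow to the right and rows downward; lengths in m; the calibration is good to about 2 mm. A picture is of the moment at which its call begins. There is no depth.
- arm.job_done(): hands the job in; it is judged then, once.
The state is a dict: "time_s": time; "qpos": joint angles; "joint_velocities": joint speeds; "joint_efforts": joint torques, N m; "eef_pos": TCP position; "orientation": TCP orientation; "force": force on the tool from outside, world axes, zero at the start; "moment": the same for the moment, N m; "grip_width": finger opening in m; "finger_force": force on a finger pad.
Only numpy, scipy, OpenCV 4.12 (cv2) and the standard library are available. Lean on these libraries where they do the work, as an engineer would, in place of code of your own. Each camera call takes 0.05 s, during which the arm holds its last target. There are 200 camera calls.

TASK

To bond two aluminium blocks in the squaring jig, first push the low block, which stands loose on the jig's plate, fully home into the corner so it is flush against both fences. Then take the tall block from the bench, set it squarely on the low one the same way round, and press it firmly into the corner so it bears on both fences at once, the low block staying home beneath it. Finish while still holding the tall block pressed there, without letting go, and do not knock over the small dropper bottle behind the jig.

Things in the scene. Friction and masses are not known exactly. Their poses are not given: they have to be found in the camera images.
- jig: Squaring jig, fixed to the bench: dark steel plate 170 x 150 x 10 mm carrying two bright steel fences, on its +x (far) and +y (left) sides; other sides open. Origin: centre of the plate's underside, at bench height; z up. A 70 x 50 mm block home in the corner, its x along the jig's x, has its centre at x = +25, y = +25 mm. The jig's yaw is within 18 degrees of the world axes.
- corner (a point): The point where the inner faces of the two fences meet at the plate's top: 60, 50, 10 mm in the jig's frame. Axes as the jig's.
- far_fence: The jig's fence on its +x side (away from the robot). Same frame as the jig: inner face at x = +60 mm, 12 mm thick, from y = -62 to +60 mm, top at z = 75 mm. Ground smooth (friction about 0.2).
- left_fence: The jig's fence on its +y side (left). Same frame as the jig: inner face at y = +50 mm, 12 mm thick, from x = -60 to +56 mm, top at z = 75 mm. Ground smooth (friction about 0.2).
- lower_block: Low aluminium block, 70 x 50 x 40 mm along its x, y, z, about 0.4 kg, smooth (friction about 0.2), loose on the jig's plate, 8 to 25 mm short of both fences and turned up to 7 degrees. Origin: centre of its underside. Its top lies 50 mm above the bench, 25 mm below the fences' tops, so it is best pushed from the two open sides.
- upper_block: Tall aluminium block, 70 x 50 x 70 mm along its x, y, z, about 0.5 kg, on the bench to the right of the jig. Origin: centre of its underside; z up. Set on the low block, its lowest 25 mm stand beside the fences and its upper 45 mm are free for the fingers, which grip across its 50 mm width.
- dropper_bottle: Small plastic dropper bottle, 42 mm diameter, 114 mm tall, standing behind the jig: a bystander. Origin: centre of its underside; z up.
There are look-alikes about, which are no part of the job. Leave any turquoise look-alike of the upper_block alone.

How it is judged:
By the outcome, as a careful person would: the job done as asked, in the order asked, and still so for the second after the job is handed in, while the arm keeps its last pose, push and grip.
It also fails if it takes over 72 s, if anything falls off the work surface, if the arm or the gripper's body presses on something with over 40 N, if the wrist force passes 120 N, or if a joint passes its speed limit or range.

## Working session

There is one attempt and no reset: what is moved stays moved. The work goes in short steps, Python scripts to look and compute and a shell command to move; the robot and the scene stay as the last step left them, time stands still between calls to the robot, and variables do not carry over. Pictures are saved under pics/ and viewed, at most 10 in all, crops included, and the job is handed in when it is done.

```bash
ls; mkdir -p pics; cat > h.py <<'E'
import numpy as np, cv2
from workcell import arm, viewer
def grab(n):
    f=viewer.grab_frame(n); f['K']=np.array([[f['fx'],0,f['cx']],[0,f['fy'],f['cy']],[0,0,1.]]); f['T']=np.array(f['cam_to_world']); f['frame']=np.ascontiguousarray(f['frame']); return f
def on_plane(f,px,z):
    px=np.array(px,float).reshape(-1,1,2)
    n=cv2.undistortPoints(px,f['K'],np.array([f['k1'],0,0,0.]))[:,0]
    d=np.c_[n,np.ones(len(n))]@f['T'][:3,:3].T; o=f['T'][:3,3]
    return o+d*((z-o[2])/d[:,2])[:,None]
def proj(f,P):
    Ti=np.linalg.inv(f['T']); 
    return cv2.projectPoints(np.array(P,float).reshape(-1,1,3),cv2.Rodrigues(Ti[:3,:3])[0],Ti[:3,3],f['K'],np.array([f['k1'],0,0,0.]))[0][:,0]
E
python3 - <<'E'
from h import *
for n in("scene","top"):
    f=grab(n); cv2.imwrite(f'pics/{n}0.png',f['frame']); print(n,f['fx'],f['k1'],f['T'].round(3).tolist())
print(arm.observe())
E
```

```text
pics
scene 394.15150838178965 -0.032991250351789146 [[-0.813, -0.349, 0.465, 0.174], [-0.582, 0.508, -0.636, 0.543], [-0.014, -0.788, -0.616, 0.574], [0.0, 0.0, 0.0, 1.0]]
top 376.53162111226743 -0.07651692515806344 [[-0.016, -0.995, 0.095, 0.508], [-1.0, 0.017, 0.012, -0.004], [-0.013, -0.095, -0.995, 0.878], [0.0, 0.0, 0.0, 1.0]]
{'time_s': 0.1, 'qpos': array([-1.22898765e+00,  3.20242693e-01,  1.56555521e+00, -1.32797933e-05,
        1.25739383e+00, -2.00376994e-02]), 'joint_velocities': array([-0.00132162, -0.00220872, -0.00519308, -0.0011741 , -0.00151841,
       -0.00060953]), 'joint_efforts': array([ 3.88536791e-04, -4.13335419e+01, -2.32508719e+01,  7.28093041e-02,
        4.20504820e-02, -6.29132774e-05]), 'eef_pos': array([ 0.20338408, -0.53737123,  0.22719659]), 'orientation': array([-7.88202000e-04,  9.83677312e-01,  1.79939729e-01, -1.34313283e-04]), 'force': array([ 0.37859881, -0.76440956, -0.34898436]), 'moment': array([-0.00903034,  0.01441202,  0.01536888]), 'finger_force': 0.0, 'grip_width': 0.09122455519761814}
```

View pics/scene0.png

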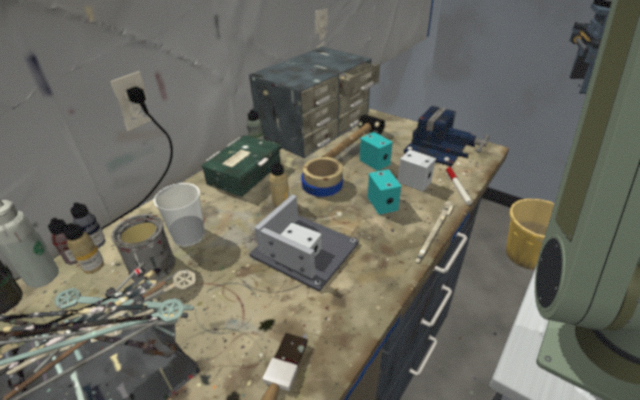

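View pics/top0.png

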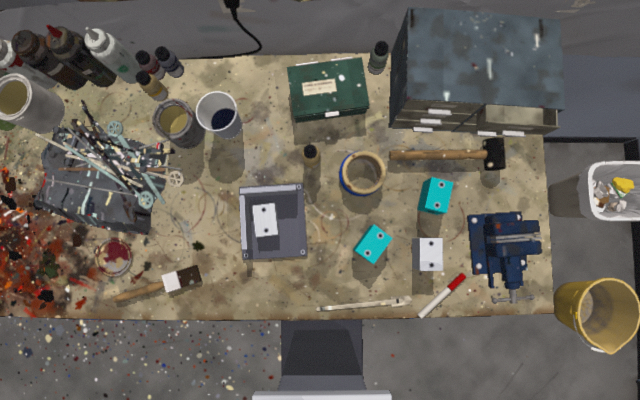

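The scene view shows the jig at (305,240), the low block on it at (300,237), a grey tall block at (417,169), turquoise look-alikes at (376,150) and (384,190), and the bottle at (280,185). In the top view the jig is at (272,222), the low block at (263,220) and the bottle at (311,155).

Candidates for upper_block in the top view: grey block (430,254), turquoise (374,243), turquoise (437,195), low block (263,220), brush ferrule (172,282). I choose the grey one at (430,254) and will check it in a close crop.

```bash
python3 - <<'E'
from h import *
f=grab("top"); im=f['frame']
a=cv2.resize(im[175:275,225:325],(400,400),interpolation=cv2.INTER_CUBIC); b=cv2.resize(im[175:275,360:460],(400,400),interpolation=cv2.INTER_CUBIC)
cv2.imwrite('pics/crop1.png',np.hstack([a,b]))
hsv=cv2.cvtColor(im,cv2.COLOR_BGR2HSV)
for nm,(x0,y0,x1,y1),zt in(("low",(248,198,282,242),.05),("tall",(410,225,455,285),.07)):
    m=np.zeros(im.shape[:2],np.uint8); m[y0:y1,x0:x1]=((hsv[y0:y1,x0:x1,1]<40)&(hsv[y0:y1,x0:x1,2]>180))*255
    m=cv2.morphologyEx(m,cv2.MORPH_CLOSE,np.ones((7,7)))
    c=max(cv2.findContours(m,cv2.RETR_EXTERNAL,cv2.CHAIN_APPROX_NONE)[0],key=cv2.contourArea)
    W=on_plane(f,c.reshape(-1,2),zt)
    r=cv2.minAreaRect((W[:,:2]*1000).astype(np.float32)); print(nm,cv2.boundingRect(c),r)
E
```

```text
low (253, 204, 25, 33) ((549.8921508789062, 118.07832336425781), (68.21627807617188, 48.63225555419922), 5.951905727386475)
tall (420, 238, 24, 37) ((464.8218688964844, -240.5037078857422), (49.43844223022461, 76.60297393798828), 88.81501770019531)
```

View pics/crop1.png

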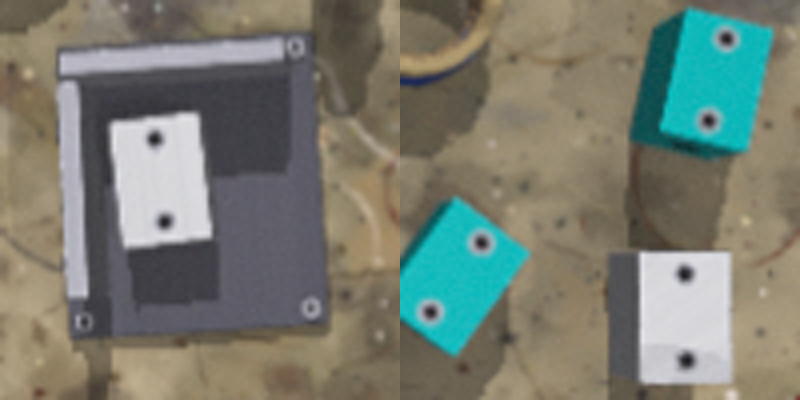

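The crop confirms the grey tall block, about (420..443, 238..271) in the top image, long side along x. The jig plate corners are at crop (57,45), (315,35), (328,325), (72,338), with the low block turned slightly relative to the jig.

```bash
python3 - <<'E'
from h import *
f=grab("top")
def P(c,z,ox=225): return on_plane(f,np.array(c,float)/4+[ox-.375,175-.375],z)[:,:2]*1000
def fit(model,pts):
    m=np.array(model,float);p=np.array(pts);mc=m-m.mean(0);pc=p-p.mean(0)
    a=np.arctan2((mc[:,0]*pc[:,1]-mc[:,1]*pc[:,0]).sum(),(mc*pc).sum());R=np.array([[np.cos(a),-np.sin(a)],[np.sin(a),np.cos(a)]])
    t=p.mean(0)-R@m.mean(0);return a,R,t,np.linalg.norm(m@R.T+t-p,axis=1)
a,R,t,e=fit([[85,75],[85,-75],[-85,-75],[-85,75]],P([(57,45),(315,35),(328,325),(72,338)],.01)); print('jig plate',np.degrees(a),t,e)
q=P([(58,53),(284,39),(283,62),(62,77),(58,83),(78,81),(88,297),(68,299)],.075)
print('fence tops in jig',((q-t)@R).round(1).tolist())
print('fence inner line angles', np.degrees(np.arctan2(*(q[2]-q[3])))-180, np.degrees(np.arctan2(*(q[5]-q[6])[::-1])))
B=[[35,25],[35,-25],[-35,-25],[-35,25]]
al,Rl,tl,e=fit(B,P([(110,121),(199,112),(213,239),(124,248)],.05)); print('low',np.degrees(al),tl,e,'in jig',(tl-t)@R)
at,Rt,tt,e=fit(B,P([(240,252),(331,252),(332,383),(240,383)],.07,360)); print('tall',np.degrees(at),tt,e)
print('home',R@[25,25]+t,'corner',R@[60,50]+t)
# bottle
print('bottle',on_plane(f,[(311,152)],.114))
E
```

```text
jig plate 2.082761247852005 [548.73116792 105.25431508] [1.24893083 1.73935256 0.99360113 1.81599239]
fence tops in jig [[71.5, 61.9], [72.4, -60.7], [60.0, -59.6], [58.3, 60.1], [55.2, 62.4], [55.7, 51.5], [-60.3, 50.3], [-60.8, 61.1]]
fence inner line angles -2.867555389276447 2.6861516291418686
low 5.6692745950983525 [549.78170684 117.39225154] [0.69401352 0.39542468 0.63733945 0.58243944] in jig [ 1.49097437 12.09173805]
tall -1.732722002887779 [ 469.09878238 -240.29123668] [0.6340624  0.19993193 0.49661155 0.07022032]
home [572.80607636 131.14637532] corner [606.87437853 157.40186593]
bottle [[0.68470567 0.01223574 0.114     ]]
```

```bash
cat > st.py <<'E'
from h import *
J=np.array([548.7,105.3]);A=np.radians(2.5);R=np.array([[np.cos(A),-np.sin(A)],[np.sin(A),np.cos(A)]])
def st():
    s=arm.observe();w,x,y,z=s['orientation'];p=s['eef_pos']*1000
    yaw=np.degrees(np.arctan2(2*(x*y+w*z),1-2*(y*y+z*z)))
    print('t',round(s['time_s'],2),'tcp',p.round(1),'yaw',round(yaw,2),'jig',((p[:2]-J)@R).round(1),'Fjig',(s['force'][:2]@R).round(1),'Fz',round(s['force'][2],1),'q',s['qpos'].round(2),'w',round(s['grip_width'],4),'ff',round(s['finger_force'],1))
if __name__=='__main__': st()
E
python3 -m handwheel '0 0 0 0.106; 0 0 0 0.106; 0 0 0 0.106; 0 -0.03 0 0; 0.01 -0.035 0 0;0.01 -0.035 0 0;0.01 -0.035 0 0;0.01 -0.035 0 0;0.01 -0.035 0 0;0 0 0 0' -1 20; python3 st.py
```

```text
time_s: 1.03
eef_pos: [0.2443, -0.3251, 0.2277]
orientation: [-0.002, 1.0, 0.024, -0.0]
force: [-0.7, -0.0, 0.2]
grip_width: 0.0274
finger_force: 0.0
t 1.03 tcp [ 244.3 -325.1  227.7] yaw 2.71 jig [-322.9 -416.7] Fjig [-0.7  0. ] Fz 0.2 q [-0.96  0.05  1.91  0.    1.18  0.57] w 0.0274 ff 0.0
```

```bash
python3 -m handwheel '0.025 -0.035 0 0;0.025 -0.036 0 0;0.025 -0.036 0 0;0.025 -0.036 0 0;0.02 -0.036 0 0;0.02 -0.036 0 0;0.02 -0.036 0 0;0.02 -0.036 0 0;0.02 -0.036 0 0;0.02 -0.036 0 0;0.02 -0.036 0 0;0.01 -0.034 0 0'; python3 -m handwheel '0 0 0 0; 0 0 0.03 0;0 0 0.03 0;0 0 0.03 0;0 0 0.03 0;0 0 0.02 0;0 0 0 0'; python3 st.py
```

```text
time_s: 2.03
eef_pos: [0.4736, 0.1043, 0.2278]
orientation: [0.0, 1.0, 0.022, 0.001]
force: [1.0, -1.1, -0.2]
grip_width: 0.0005
finger_force: 0.0
time_s: 2.62
eef_pos: [0.4682, 0.1006, 0.0841]
orientation: [0.001, 1.0, 0.022, -0.005]
force: [-1.3, -0.4, 0.5]
grip_width: 0.0001
finger_force: 0.0
t 2.62 tcp [468.2 100.6  84.1] yaw 2.49 jig [-80.6  -1.1] Fjig [-1.3 -0.4] Fz 0.5 q [ 0.19  0.32  1.98 -0.    0.85  1.72] w 0.0001 ff 0.0
```

```bash
python3 -m handwheel '0 -0.012 0.02 0;0 0 0.03 0;0 0 0 0;0 0 0 0;0.01 0 0 0;0.01 0 0 0;0.005 0 0 0;0.005 0 0 0;0 0 0 0'; python3 st.py
```

```text
time_s: 3.37
eef_pos: [0.5027, 0.1155, 0.0387]
orientation: [-0.0, 1.0, 0.022, 0.001]
force: [1.2, -0.9, -0.9]
grip_width: 0.0006
finger_force: 0.0
t 3.37 tcp [502.7 115.5  38.7] yaw 2.49 jig [-45.5  12.2] Fjig [ 1.1 -0.9] Fz -0.9 q [ 0.2   0.43  1.95 -0.    0.76  1.73] w 0.0006 ff 0.0
```

```bash
python3 -m handwheel '0.003 0 0 0;0.003 0 0 0;0.003 0 0 0;0.003 0 0 0;0.002 0 0 0;0.002 0 0 0;0 0 0 0;0 0 0 0'; python3 st.py;python3 -m handwheel '0.001 0 0 0;0.001 0 0 0;0.001 0 0 0;0.001 0 0 0;0.001 0 0 0;0 0 0 0'; python3 st.py
```

```text
time_s: 4.03
eef_pos: [0.5173, 0.1162, 0.0379]
orientation: [-0.0, 1.0, 0.022, 0.001]
force: [0.5, -0.5, -0.5]
grip_width: 0.0004
finger_force: 0.1
t 4.03 tcp [517.3 116.2  37.9] yaw 2.51 jig [-30.9  12.3] Fjig [ 0.5 -0.5] Fz -0.5 q [ 0.2   0.45  1.92 -0.    0.78  1.73] w 0.0004 ff 0.1
time_s: 4.53
eef_pos: [0.5205, 0.1161, 0.0377]
orientation: [0.0, 1.0, 0.022, -0.001]
force: [-4.6, -0.4, 2.3]
grip_width: 0.0007
finger_force: 2.5
t 4.53 tcp [520.5 116.1  37.7] yaw 2.51 jig [-27.7  12. ] Fjig [-4.7 -0.2] Fz 2.3 q [0.2  0.45 1.91 0.   0.79 1.72] w 0.0007 ff 2.5
```

```bash
python3 -m handwheel '0.001 0 0 0;0.001 0 0 0;0.001 0 0 0;0 0 0 0;0 0 0 0'; python3 st.py;python3 - <<'E'
from h import *
f=grab("top"); a=cv2.resize(f['frame'][175:275,225:325],(400,400),interpolation=cv2.INTER_CUBIC)
f=grab("scene"); b=cv2.resize(f['frame'][190:290,250:350],(400,400),interpolation=cv2.INTER_CUBIC)
cv2.imwrite('pics/p1.png',np.hstack([a,b]))
E
```

```text
time_s: 4.95
eef_pos: [0.5205, 0.1159, 0.0371]
orientation: [0.001, 1.0, 0.022, -0.005]
force: [-9.8, -0.9, 4.1]
grip_width: 0.0004
finger_force: 5.1
t 4.95 tcp [520.5 115.9  37.1] yaw 2.5 jig [-27.7  11.9] Fjig [-9.9 -0.5] Fz 4.1 q [0.2  0.45 1.9  0.   0.79 1.72] w 0.0004 ff 5.1
```

View pics/p1.png

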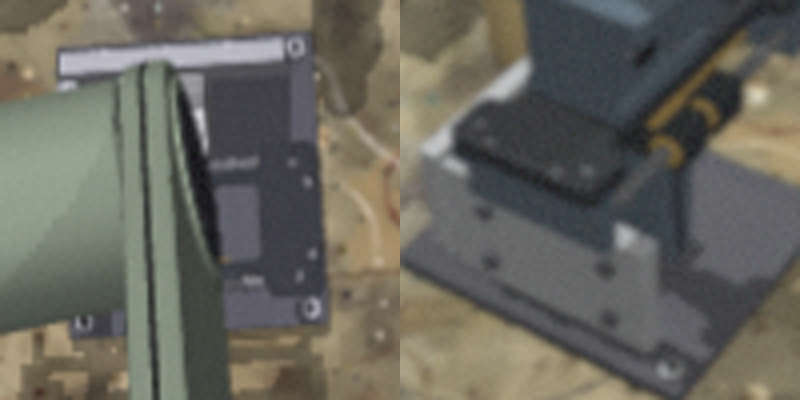

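The arm hides the block, but the view is consistent with it standing against the far fence, and the force confirms contact. Next I go around and push along +y.

```bash
python3 -m handwheel '-0.015 0 0 0;-0.01 0 0 0;0 0.02 0 0;0 0.02 0 0;0 0.018 0 0;0 0 0 0;0.02 0 0 0;0.02 0 0 0;0.02 0 0 0;0.015 0 0 0;0 0 0 0'; python3 st.py
```

```text
time_s: 5.97
eef_pos: [0.5814, 0.0615, 0.0384]
orientation: [-0.0, 1.0, 0.022, 0.003]
force: [0.4, 0.3, -0.1]
grip_width: 0.0006
finger_force: 0.0
t 5.97 tcp [581.4  61.5  38.4] yaw 2.51 jig [ 30.7 -45.1] Fjig [0.4 0.3] Fz -0.1 q [0.09 0.51 1.79 0.   0.83 1.61] w 0.0006 ff 0.0
```

```bash
python3 -m handwheel '-0.005 -0.006 0 0;0 -0.006 0 0;0 -0.004 0 0;0 -0.003 0 0;0 -0.003 0 0;0 -0.002 0 0;0 -0.002 0 0;0 -0.001 0 0;0 0 0 0;0 0 0 0'; python3 st.py;python3 -m handwheel '0 -0.001 0 0;0 -0.001 0 0;0 -0.001 0 0;0 -0.001 0 0;0 -0.001 0 0;0 0 0 0;0 0 0 0'; python3 st.py
```

```text
time_s: 6.8
eef_pos: [0.5712, 0.0875, 0.0379]
orientation: [-0.0, 1.0, 0.022, 0.0]
force: [-0.3, -0.6, -0.1]
grip_width: 0.0008
finger_force: 0.3
t 6.8 tcp [571.2  87.5  37.9] yaw 2.49 jig [ 21.7 -18.7] Fjig [-0.3 -0.6] Fz -0.1 q [0.13 0.5  1.8  0.   0.83 1.66] w 0.0008 ff 0.3
time_s: 7.38
eef_pos: [0.5708, 0.0927, 0.0379]
orientation: [-0.0, 1.0, 0.022, 0.0]
force: [0.1, -0.8, 0.9]
grip_width: 0.0007
finger_force: 0.5
t 7.38 tcp [570.8  92.7  37.9] yaw 2.51 jig [ 21.5 -13.6] Fjig [ 0.1 -0.9] Fz 0.9 q [0.14 0.5  1.8  0.   0.83 1.67] w 0.0007 ff 0.5
```

```bash
python3 -m handwheel '0 -0.001 0 0;0 -0.001 0 0;0 -0.001 0 0;0 -0.001 0 0;0 0 0 0;0 0 0 0'; python3 st.py;python3 -m handwheel '0 -0.001 0 0;0 -0.001 0 0;0 -0.001 0 0;0 0 0 0;0 0 0 0'; python3 st.py
```

```text
time_s: 7.88
eef_pos: [0.5706, 0.0967, 0.0379]
orientation: [-0.0, 1.0, 0.022, 0.0]
force: [-0.3, -0.9, 0.4]
grip_width: 0.0005
finger_force: 0.4
t 7.88 tcp [570.6  96.7  37.9] yaw 2.51 jig [21.6 -9.6] Fjig [-0.4 -0.9] Fz 0.4 q [0.15 0.51 1.8  0.   0.83 1.67] w 0.0005 ff 0.4
time_s: 8.3
eef_pos: [0.5707, 0.0971, 0.038]
orientation: [0.002, 1.0, 0.023, 0.0]
force: [0.7, -10.5, 1.6]
grip_width: 0.0004
finger_force: 5.1
t 8.3 tcp [570.7  97.1  38. ] yaw 2.61 jig [21.6 -9.2] Fjig [  0.2 -10.5] Fz 1.6 q [ 0.15  0.51  1.8  -0.01  0.84  1.68] w 0.0004 ff 5.1
```

```bash
python3 -m handwheel '0 0.015 0 0;0 0.015 0 0;-0.025 0 0 0;-0.025 0 0 0;-0.025 0 0 0;0 0 0 0;0 -0.025 0 0;0 -0.02 0 0;0 -0.017 0 0;0 0 0 0;0 0 0 0'; python3 st.py
```

```text
time_s: 9.22
eef_pos: [0.4947, 0.129, 0.0381]
orientation: [-0.0, 1.0, 0.023, 0.001]
force: [0.1, -0.3, 0.0]
grip_width: 0.0003
finger_force: 0.0
t 9.22 tcp [494.7 129.   38.1] yaw 2.61 jig [-52.9  26. ] Fjig [ 0.1 -0.3] Fz 0.0 q [0.23 0.42 1.96 0.   0.76 1.76] w 0.0003 ff 0.0
```

```bash
python3 -m handwheel '0.01 0 0 0;0.006 0 0 0;0.003 0 0 0;0.002 0 0 0;0.002 0 0 0;0.001 0 0 0;0.001 0 0 0;0.001 0 0 0;0.001 0 0 0;0.001 0 0 0;0 0 0 0;0 0 0 0'; python3 st.py
```

```text
time_s: 10.22
eef_pos: [0.5198, 0.1291, 0.0375]
orientation: [0.0, 1.0, 0.022, -0.002]
force: [-4.7, -0.5, 2.8]
grip_width: 0.0003
finger_force: 2.5
t 10.22 tcp [519.8 129.1  37.5] yaw 2.52 jig [-27.8  25. ] Fjig [-4.7 -0.3] Fz 2.8 q [0.22 0.46 1.9  0.   0.79 1.75] w 0.0003 ff 2.5
```

```bash
python3 -m handwheel '0.001 0 0 0;0.001 0 0 0;0 0 0 0;0 0 0 0'; python3 st.py
```

```text
time_s: 10.55
eef_pos: [0.5199, 0.129, 0.0372]
orientation: [0.001, 1.0, 0.022, -0.005]
force: [-7.7, -1.1, 4.0]
grip_width: 0.0004
finger_force: 4.4
t 10.55 tcp [519.9 129.   37.2] yaw 2.51 jig [-27.8  24.9] Fjig [-7.8 -0.8] Fz 4.0 q [0.22 0.46 1.9  0.   0.8  1.75] w 0.0004 ff 4.4
```

```bash
python3 -m handwheel '-0.018 0 0 0;0 0 -0.04 0;0 0 -0.04 0;0 0 -0.04 0;0 0 -0.03 0;0 0 0 0' 0.6 ; python3 -m handwheel '-0.005 0.035 0 0;-0.005 0.035 0 0;-0.005 0.035 0 0;-0.005 0.035 0 0;-0.005 0.035 0 0;-0.005 0.035 0 0;-0.005 0.035 0 0;-0.005 0.035 0 0;-0.005 0.035 0 0;-0.005 0.035 0 0;0 0.018 0 0.073;0 0 0 0'; python3 st.py; python3 - <<'E'
from h import *
f=grab("top"); a=cv2.resize(f['frame'][175:275,225:325],(400,400),interpolation=cv2.INTER_CUBIC); cv2.imwrite('pics/p2.png',a)
E
```

```text
time_s: 11.05
eef_pos: [0.5105, 0.1297, 0.195]
orientation: [-0.001, 1.0, 0.022, 0.008]
force: [2.3, 0.2, -0.1]
grip_width: 0.0375
finger_force: 0.0
time_s: 12.05
eef_pos: [0.4725, -0.2449, 0.1875]
orientation: [0.001, 1.0, -0.018, 0.001]
force: [-0.5, 0.9, 0.0]
grip_width: 0.0728
finger_force: 0.0
t 12.05 tcp [ 472.5 -244.9  187.5] yaw -2.01 jig [ -91.4 -346.6] Fjig [-0.4  0.9] Fz 0.0 q [-0.5   0.28  1.73 -0.    1.13  1.11] w 0.0728 ff 0.0
```

View pics/p2.png

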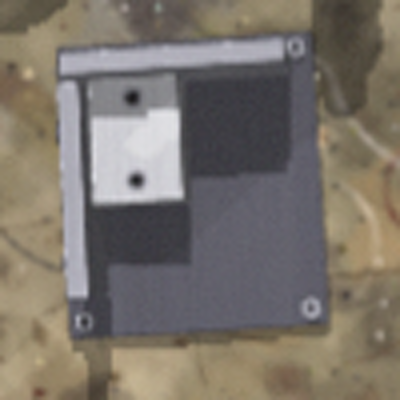

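The block now sits in the corner: crop corners (89,77), (177,73), (185,199), (94,204). I'll check this against the fence lines.

```bash
python3 - <<'E'
from h import *
f=grab("top")
def P(c,z): return on_plane(f,np.array(c,float)/4+[225-.375,175-.375],z)[:,:2]*1000
b=P([(89,77),(177,73),(185,199),(94,204)],.05); print('centre',b.mean(0)); 
d1=b[0]-b[3]+b[1]-b[2]; print('yaw',np.degrees(np.arctan2(d1[1],d1[0])), np.linalg.norm(d1)/2)
d2=b[0]+b[3]-b[1]-b[2]; print('yaw y',np.degrees(np.arctan2(-d2[0],d2[1])), np.linalg.norm(d2)/2)
L=P([(79,81),(88,297)],.075);F=P([(62,76),(283,62)],.075)
def dist(p,l): u=(l[1]-l[0])/np.linalg.norm(l[1]-l[0]); w=p-l[0]; return u[0]*w[:,1]-u[1]*w[:,0]
print('left gaps',dist(b[[0,3]],L),'far gaps',dist(b[:2],F))
E
```

```text
centre [573.11942813 131.34121706]
yaw 2.830531764757131 70.36195197160349
yaw y 1.9304289088670405 49.83677272935249
left gaps [0.77020891 0.62885948] far gaps [1.75352942 0.86990127]
```

```bash
python3 -m handwheel '-0.003 -0.0045 0 0;0 0 0 0;0 0 0.02 0;0 0 0.02 0;0 0 0.02 0;0 0 0 0' ; python3 st.py;python3 -m handwheel '0 0 0.03 0;0 0 0.03 0;0 0 0.02 0;0 0 0 0;0 0 0 0;0 0 0 0' ; python3 st.py
```

```text
time_s: 12.65
eef_pos: [0.4671, -0.234, 0.1247]
orientation: [-0.002, 1.0, -0.013, -0.003]
force: [-0.7, 0.4, -0.2]
grip_width: 0.073
finger_force: 0.0
t 12.65 tcp [ 467.1 -234.   124.7] yaw -1.54 jig [ -96.3 -335.4] Fjig [-0.7  0.4] Fz -0.2 q [-0.49  0.33  1.83  0.    0.99  1.11] w 0.073 ff 0.0
time_s: 13.15
eef_pos: [0.4708, -0.2368, 0.0497]
orientation: [0.001, 1.0, -0.014, 0.001]
force: [-0.2, -0.1, 0.4]
grip_width: 0.073
finger_force: 0.0
t 13.15 tcp [ 470.8 -236.8   49.7] yaw -1.63 jig [ -92.7 -338.4] Fjig [-0.2 -0.1] Fz 0.4 q [-0.49  0.42  1.92 -0.    0.8   1.11] w 0.073 ff 0.0
```

```bash
python3 -m handwheel '-0.0015 0.0035 0.004 0;0 0 0 0;0 0 0 0' ; python3 st.py;python3 -m handwheel '0 0 0 0;0 0 0 0;0 0 0 0;0 0 0 0;0 0 0 0;0 0 0 0' -1 45; python3 st.py;python3 -m handwheel '0 0 -0.005 0;0 0 -0.02 0;0 0 -0.03 0;0 0 -0.03 0;0 0 -0.03 0;0 0 -0.02 0;0 0 0 0;0 0 0 0';python3 st.py
python3 - <<'E'
from h import *
f=grab("scene"); cv2.imwrite('pics/p3.png',cv2.resize(f['frame'][60:260,300:540],(720,600),interpolation=cv2.INTER_CUBIC))
E
```

```text
time_s: 13.4
eef_pos: [0.4682, -0.2405, 0.0448]
orientation: [0.0, 1.0, -0.015, 0.001]
force: [0.0, 1.2, -0.5]
grip_width: 0.0729
finger_force: 0.0
t 13.4 tcp [ 468.2 -240.5   44.8] yaw -1.69 jig [ -95.5 -341.9] Fjig [0.1 1.2] Fz -0.5 q [-0.5   0.43  1.92 -0.    0.79  1.1 ] w 0.0729 ff 0.0
time_s: 13.9
eef_pos: [0.468, -0.2398, 0.0441]
orientation: [-0.0, 1.0, -0.015, 0.0]
force: [0.4, 2.1, 2.7]
grip_width: 0.0496
finger_force: 45.0
t 13.9 tcp [ 468.  -239.8   44.1] yaw -1.69 jig [ -95.7 -341.3] Fjig [0.5 2.1] Fz 2.7 q [-0.5   0.43  1.92  0.    0.79  1.1 ] w 0.0496 ff 45.0
time_s: 14.57
eef_pos: [0.4677, -0.2401, 0.179]
orientation: [0.0, 1.0, -0.015, 0.0]
force: [-0.2, 0.7, -4.6]
grip_width: 0.0498
finger_force: 45.0
t 14.57 tcp [ 467.7 -240.1  179. ] yaw -1.67 jig [ -96.  -341.5] Fjig [-0.2  0.7] Fz -4.6 q [-0.5   0.28  1.75 -0.    1.11  1.1 ] w 0.0498 ff 45.0
```

View pics/p3.png

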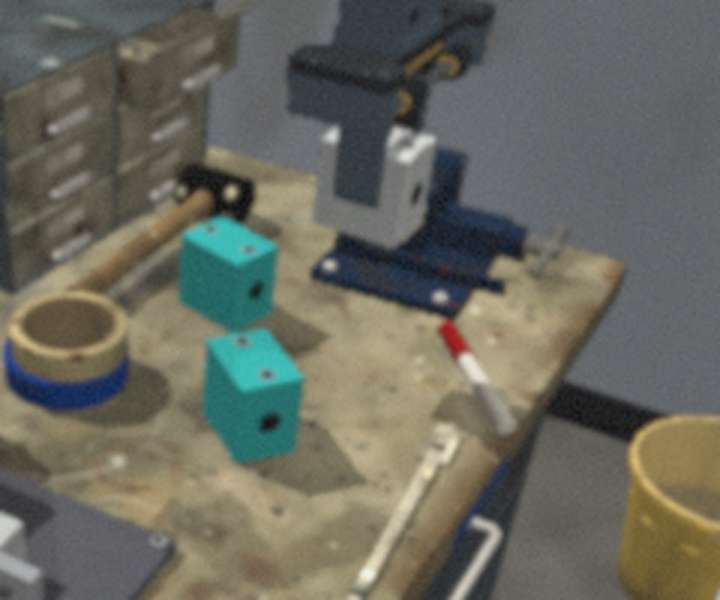

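The grey block is held upright and squarely at (375,185) in the crop, with both turquoise blocks untouched.

```bash
python3 -m handwheel '0 0 0 -0.04;0 0 0 -0.033;0.009 -0.02 0 0;0.01 -0.034 0 0;0.01 -0.034 0 0;0.01 -0.034 0 0;0.01 -0.034 0 0;0.01 -0.034 0 0;0.01 -0.034 0 0;0.01 -0.034 0 0;0.01 -0.03 0 0;0.01 -0.02 0 0' ; python3 -m handwheel '0.007 -0.02 0 0;0.003 -0.02 0 0;0 -0.01 0 0;0 0 0 0;0 0 0 0'; python3 st.py
```

```text
time_s: 15.62
eef_pos: [0.5517, 0.0748, 0.1759]
orientation: [-0.0, 1.0, 0.023, -0.003]
force: [-0.6, 0.0, -3.9]
grip_width: 0.0496
finger_force: 45.0
time_s: 16.03
eef_pos: [0.5599, 0.1219, 0.1772]
orientation: [0.001, 1.0, 0.022, -0.002]
force: [-0.4, -0.4, -3.7]
grip_width: 0.0498
finger_force: 45.0
t 16.03 tcp [559.9 121.9 177.2] yaw 2.57 jig [11.9 16.1] Fjig [-0.4 -0.4] Fz -3.7 q [ 0.19  0.35  1.65 -0.    1.15  1.72] w 0.0498 ff 45.0
```

```bash
python3 -m handwheel '0.006 -0.002 0.01 0;0 0 0.02 0;0 0 0.02 0;0 0 0.015 0;0 0 0.008 0;0 0 0 0;0 0 0 0;0 0 0 0';python3 st.py; python3 -m handwheel '0 0 0.002 0;0 0 0.002 0;0 0 0.002 0;0 0 0 0;0 0 0 0';python3 st.py
```

```text
time_s: 16.7
eef_pos: [0.5679, 0.1244, 0.1068]
orientation: [-0.0, 1.0, 0.022, 0.001]
force: [-0.1, -0.5, -3.4]
grip_width: 0.05
finger_force: 45.0
t 16.7 tcp [567.9 124.4 106.8] yaw 2.47 jig [20.  18.2] Fjig [-0.2 -0.5] Fz -3.4 q [ 0.2   0.43  1.72 -0.    0.99  1.72] w 0.05 ff 45.0
time_s: 17.12
eef_pos: [0.5669, 0.1247, 0.0999]
orientation: [0.0, 1.0, 0.022, -0.0]
force: [-0.4, 0.2, -4.2]
grip_width: 0.0499
finger_force: 45.0
t 17.12 tcp [566.9 124.7  99.9] yaw 2.52 jig [19.  18.6] Fjig [-0.4  0.3] Fz -4.2 q [ 0.2   0.44  1.73 -0.    0.97  1.72] w 0.0499 ff 45.0
```

```bash
python3 -m handwheel '0 0 0.002 0;0 0 0.001 0;0 0 0.001 0;0 0 0 0;0 0 0 0';python3 st.py; python3 -m handwheel '0 0 0.001 0;0 0 0.001 0;0 0 0 0;0 0 0 0';python3 st.py
```

```text
time_s: 17.53
eef_pos: [0.5669, 0.1246, 0.0958]
orientation: [0.0, 1.0, 0.022, -0.0]
force: [-0.9, -0.0, -4.8]
grip_width: 0.0498
finger_force: 45.0
t 17.53 tcp [566.9 124.6  95.8] yaw 2.51 jig [19.1 18.5] Fjig [-0.9 -0. ] Fz -4.8 q [ 0.2   0.44  1.74 -0.    0.96  1.72] w 0.0498 ff 45.0
time_s: 17.87
eef_pos: [0.5672, 0.1247, 0.0941]
orientation: [-0.0, 1.0, 0.022, 0.0]
force: [0.4, -0.1, -3.2]
grip_width: 0.0496
finger_force: 45.0
t 17.87 tcp [567.2 124.7  94.1] yaw 2.51 jig [19.4 18.6] Fjig [ 0.3 -0.1] Fz -3.2 q [ 0.2   0.44  1.74 -0.    0.96  1.72] w 0.0496 ff 45.0
```

```bash
python3 -m handwheel '0 0 0.001 0;0 0 0.001 0;0 0 0 0;0 0 0 0';python3 st.py
```

```text
time_s: 18.2
eef_pos: [0.5673, 0.1247, 0.0941]
orientation: [-0.0, 1.0, 0.022, 0.001]
force: [-2.6, -1.3, 9.0]
grip_width: 0.0498
finger_force: 45.0
t 18.2 tcp [567.3 124.7  94.1] yaw 2.51 jig [19.4 18.5] Fjig [-2.7 -1.2] Fz 9.0 q [ 0.2   0.44  1.74 -0.    0.96  1.72] w 0.0498 ff 45.0
```

```bash
python3 -m handwheel '0.001 -0.001 0 0;0.001 -0.001 0 0;0.001 -0.001 0 0;0.001 -0.001 0 0;0 0 0 0;0 0 0 0';python3 st.py; python3 -m handwheel '0.001 -0.001 0 0;0.001 -0.001 0 0;0 0 0 0;0 0 0 0';python3 st.py
```

```text
time_s: 18.7
eef_pos: [0.5711, 0.1283, 0.0941]
orientation: [0.0, 1.0, 0.022, 0.001]
force: [-2.1, -3.5, 8.8]
grip_width: 0.0497
finger_force: 45.0
t 18.7 tcp [571.1 128.3  94.1] yaw 2.53 jig [23.4 22. ] Fjig [-2.3 -3.4] Fz 8.8 q [ 0.2   0.45  1.73 -0.    0.96  1.73] w 0.0497 ff 45.0
time_s: 19.03
eef_pos: [0.5712, 0.1286, 0.0942]
orientation: [0.002, 1.0, 0.022, -0.001]
force: [-7.9, -8.2, 14.4]
grip_width: 0.0498
finger_force: 45.0
t 19.03 tcp [571.2 128.6  94.2] yaw 2.57 jig [23.5 22.3] Fjig [-8.2 -7.9] Fz 14.4 q [ 0.2   0.45  1.72 -0.    0.97  1.73] w 0.0498 ff 45.0
```

```bash
python3 - <<'E'
from h import *
f=grab("top"); a=cv2.resize(f['frame'][175:275,225:325],(400,400),interpolation=cv2.INTER_CUBIC)
f=grab("scene"); b=cv2.resize(f['frame'][190:290,250:350],(400,400),interpolation=cv2.INTER_CUBIC)
cv2.imwrite('pics/p4.png',np.hstack([a,b]))
c=proj(f,[[.60687,.1574,.075],[.551,.155,.075],[.6069,.1574,.12]]);print((c-[250,190])*4)
E
```

```text
[[ 48.03239943 139.43204084]
 [140.72735018 182.22359634]
 [ 36.96698704  66.17852501]]
```

View pics/p4.png

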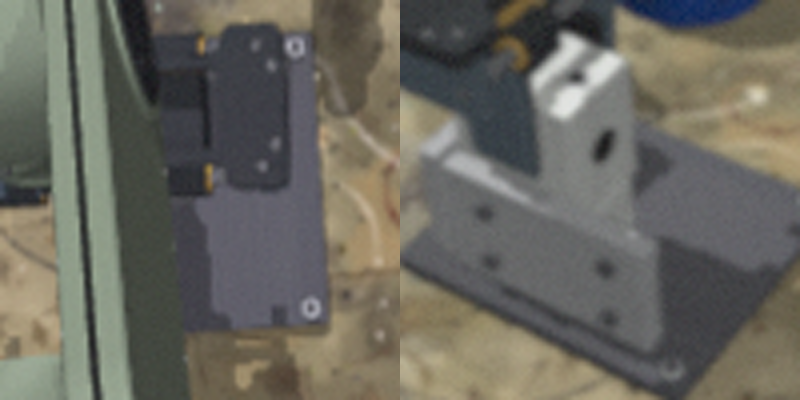

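The block stands upright on the low block with its fingers clear above the left fence. Its top rear corners are at about (538,113) and (632,70). I'll check those against the fence line.

```bash
python3 - <<'E'
from h import *
from st import J,R
f=grab("scene"); im=f['frame']
def Q(c,z): return ((on_plane(f,np.array(c,float)/4+[250-.375,190-.375],z)[:,:2]*1000-J)@R).round(1).tolist()
print('tall rear top',Q([(138,114),(232,70)],.12))
print('left fence top: outer,inner corners',Q([(22,147),(262,240),(252,235),(48,139)],.075))
b=cv2.resize(im[190:256,270:320],(600,792),interpolation=cv2.INTER_CUBIC)[:600]; cv2.imwrite('pics/p5.png',b)
E
```

```text
tall rear top [[1.3, 51.1], [-16.3, 3.5]]
left fence top: outer,inner corners [[68.7, 59.9], [-62.9, 50.2], [-57.4, 49.9], [61.9, 48.8]]
```

View pics/p5.png

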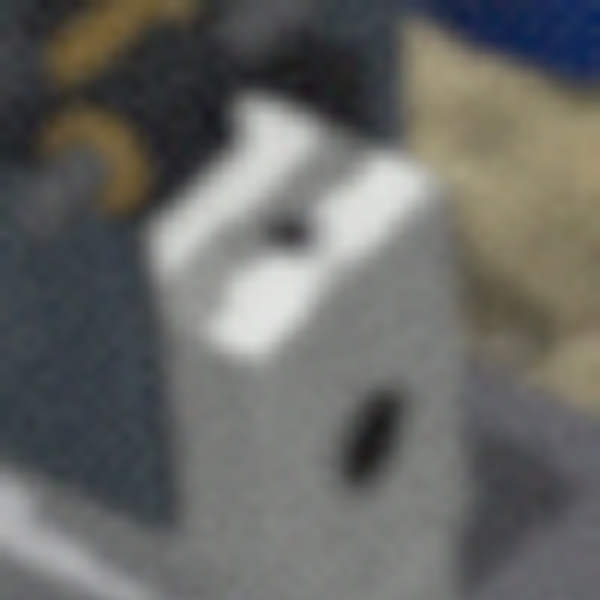

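The rear-left top corner is actually at crop (252,356), i.e. image (291,219.7), and the rear-right one at (441,188), i.e. (306.8,205.7).

```bash
python3 - <<'E'
from h import *
from st import J,R,st
f=grab("scene")
def Q(c,z): return ((on_plane(f,np.array(c,float)/12+[270-.458,190-.458],z)[:,:2]*1000-J)@R).round(1).tolist()
print('tall rear top',Q([(252,356),(441,188)],.12)); st()
E
```

```text
tall rear top [[-10.2, 47.4], [-10.9, 0.2]]
t 19.23 tcp [571.2 128.6  94.2] yaw 2.56 jig [23.5 22.3] Fjig [-8.5 -7.5] Fz 13.8 q [ 0.2   0.45  1.72 -0.    0.97  1.73] w 0.0496 ff 45.0
```

```bash
python3 -m handwheel '0.001 -0.001 0 0;0.001 -0.001 0 0;0.001 -0.001 0 0;0 0 0 0;0 0 0 0;0 0 0 0';python3 st.py; python3 -c "
from h import *;s=arm.observe();print(s['moment'],s['orientation'])"
```

```text
time_s: 19.73
eef_pos: [0.5713, 0.1299, 0.0944]
orientation: [0.004, 1.0, 0.022, -0.004]
force: [-15.5, -12.9, 19.7]
grip_width: 0.0502
finger_force: 45.0
t 19.73 tcp [571.3 129.9  94.4] yaw 2.57 jig [23.6 23.6] Fjig [-16.  -12.2] Fz 19.7 q [ 0.21  0.45  1.72 -0.01  0.98  1.74] w 0.0502 ff 45.0
[-2.1660803   2.16748532 -0.201798  ] [ 0.00367307  0.99973281  0.0224032  -0.00434937]
```

```bash
python3 -m handwheel '-0.003 0 -0.001 0;-0.001 0 -0.001 0;0 0 0 0;0 0 0 0';python3 st.py; python3 -m handwheel '0 -0.001 0 0;0 -0.001 0 0;0 0 0 0;0 0 0 0';python3 st.py;  python3 -m handwheel '0 -0.001 0 0;0 -0.001 0 0;0 0 0 0;0 0 0 0';python3 st.py
```

```text
time_s: 20.07
eef_pos: [0.5709, 0.1331, 0.0942]
orientation: [0.001, 1.0, 0.022, -0.001]
force: [-5.2, -4.7, 3.2]
grip_width: 0.0499
finger_force: 45.0
t 20.07 tcp [570.9 133.1  94.2] yaw 2.56 jig [23.4 26.8] Fjig [-5.4 -4.5] Fz 3.2 q [ 0.21  0.45  1.72 -0.    0.97  1.74] w 0.0499 ff 45.0
time_s: 20.4
eef_pos: [0.5709, 0.1332, 0.0942]
orientation: [0.003, 1.0, 0.023, -0.001]
force: [-4.5, -10.5, 4.7]
grip_width: 0.0501
finger_force: 45.0
t 20.4 tcp [570.9 133.2  94.2] yaw 2.63 jig [23.4 26.9] Fjig [ -4.9 -10.3] Fz 4.7 q [ 0.21  0.45  1.72 -0.01  0.97  1.74] w 0.0501 ff 45.0
time_s: 20.73
eef_pos: [0.5709, 0.1334, 0.0943]
orientation: [0.004, 1.0, 0.023, -0.001]
force: [-3.4, -16.0, 6.0]
grip_width: 0.0498
finger_force: 45.0
t 20.73 tcp [570.9 133.4  94.3] yaw 2.66 jig [23.4 27.1] Fjig [ -4.1 -15.9] Fz 6.0 q [ 0.21  0.45  1.72 -0.01  0.97  1.74] w 0.0498 ff 45.0
```

```bash
python3 -m handwheel '0.001 0 0 0;0.001 0 0 0;0.001 0 0 0;0.001 0 0 0;0 0 0.001 0;0 0 0 0;0 0 0 0;0 0 0 0;0 0 0 0';python3 st.py; python3 - <<'E'
from h import *
from st import J,R,st
s=arm.observe();print(s['moment'],s['orientation'])
f=grab("scene");im=f['frame']
b=cv2.resize(im[180:280,240:340],(600,600),interpolation=cv2.INTER_CUBIC); cv2.imwrite('pics/p6.png',b)
t=grab("top"); 
E
```

```text
time_s: 21.48
eef_pos: [0.5712, 0.1333, 0.0944]
orientation: [0.005, 1.0, 0.023, -0.005]
force: [-14.4, -16.4, 18.3]
grip_width: 0.0498
finger_force: 45.0
t 21.48 tcp [571.2 133.3  94.4] yaw 2.63 jig [23.7 27. ] Fjig [-15.1 -15.8] Fz 18.3 q [ 0.21  0.45  1.72 -0.01  0.98  1.74] w 0.0498 ff 45.0
[-2.8263757   2.16411413  0.00451502] [ 0.00453365  0.99971334  0.02300364 -0.00485018]
```

View pics/p6.png

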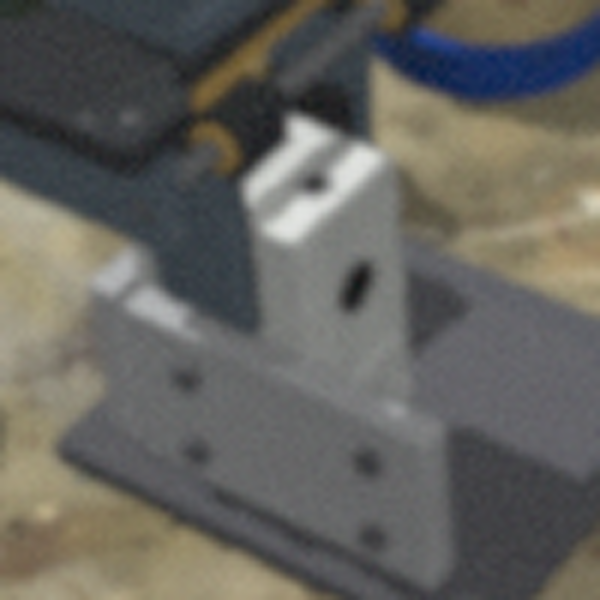

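```bash
python3 -m handwheel '-0.0015 0.0015 0 0;0 0 0.001 0;0 0 0 0;0 0 0 0;0 0 0 0';python3 st.py; python3 -c "
from h import *;s=arm.observe();print(s['moment'],s['orientation'])"
```

```text
time_s: 22.0
eef_pos: [0.5711, 0.1332, 0.0943]
orientation: [0.003, 1.0, 0.023, -0.003]
force: [-12.1, -12.7, 20.4]
grip_width: 0.0498
finger_force: 45.0
t 22.0 tcp [571.1 133.2  94.3] yaw 2.61 jig [23.6 26.9] Fjig [-12.7 -12.1] Fz 20.4 q [ 0.21  0.45  1.72 -0.01  0.98  1.74] w 0.0498 ff 45.0
[-2.11217154  2.04281466  0.08417887] [ 0.00312438  0.99973062  0.02279588 -0.00304627]
```

```bash
python3 -m handwheel '-0.0007 0.0007 0.0005 0;0 0 0 0;0 0 0 0;0 0 0 0;0 0 0 0;0 0 0 0;0 0 0 0;0 0 0 0;0 0 0 0;0 0 0 0;0 0 0 0;0 0 0 0';python3 st.py; python3 - <<'E'
from h import *;s=arm.observe();print(s['orientation'])
f=grab("top"); a=f['frame'][120:275,225:335]; cv2.imwrite('pics/p7.png',cv2.resize(a,(426,600),interpolation=cv2.INTER_CUBIC))
E
```

```text
time_s: 23.0
eef_pos: [0.571, 0.1332, 0.0942]
orientation: [0.002, 1.0, 0.023, -0.002]
force: [-12.5, -11.5, 20.6]
grip_width: 0.05
finger_force: 45.0
t 23.0 tcp [571.  133.2  94.2] yaw 2.6 jig [23.5 26.9] Fjig [-13.  -10.9] Fz 20.6 q [ 0.21  0.45  1.72 -0.    0.97  1.74] w 0.05 ff 45.0
[ 0.00249973  0.99973591  0.02273252 -0.00225582]
```

View pics/p7.png

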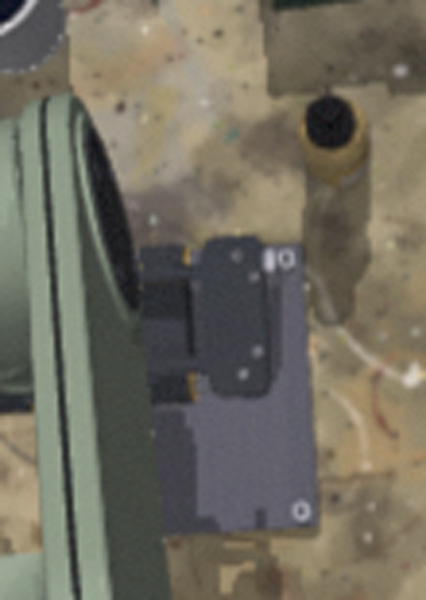

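The bottle at (335,140) in the crop is still upright. The block is held steady against both fences at about 11–13 N each, with 20 N downward.

```bash
python3 -c "
from h import *;print(arm.job_done())"
```

```text
the job is handed in; nothing more can be done
None
```

I handed the job in at about 23 s: the low block was pushed home first, and the tall block is on it the same way round, still gripped and pressed against both fences (about 11–13 N each, 20 N down). It leans about 0.4° under load, the arm hid the low block at the end so I could not re-check it, and the bottle is upright.

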